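Reset a tripped sake warmer through its cam-locked service cover

TASK

The booth's sake warmer has tripped. Unlock its sliding service cover by turning the black wing knob clockwise until you feel it drop into its hidden release notch, push the cover fully open, push the red reset button fully in, and push the cover fully shut again. Only then turn the red mains handle from OFF to ON; do not disturb the flasks, cup, bottle or gift box, and let go of everything.

Things in the scene. Friction and masses are not known exactly. Their poses are not given: they have to be found in the camera images.
- warmer: stainless sake warmer fixed to the table, 300 mm deep (its x), 440 wide (its y), deck 150 mm above the table. Origin: centre of its underside; x points away from its front face, z up. On the deck, in its frame (x, y, mm): wing knob axis (-60, 0), mains handle axis (75, 0), service opening (-55, -155), flask wells (-95 / 0 / 95, 155); 9 mm high guide strips along x at y = -95 and -215
- knob_center (a point): black wing knob of the cam lock: a straight bar 80 mm long, 10 thick, from 8 to 36 mm above the deck, on an upright axis, free on all sides: push one end of it or grip the bar. Below the bar a hub of radius 13 mm and a ring of radius 26, 4 high. This point: on the axis, 22 mm above the deck; its x runs along the bar, z up
- knob (a joint): turn of the wing knob, rad, clockwise from above positive, range 0 to 2.1; at 0 the bar lies along the warmer's x. Starts at 0 to 0.15, locked. The one notch is hidden, its bottom somewhere from 0.5 to 1.5: even drag of about 0.2 N m, then 0.15 rad before the bottom the torque dips and the knob snaps in by itself and stays. 0.7 N m forces it on past; out of the notch the cover is locked
- cover_tab (a point): upright black tab on the sliding steel service cover: 8 mm thick (along the warmer's x), 70 long (along its y), from 4 to 30 mm above the deck, in the middle of the cover, which is 120 (x) by 113 mm (y), its top 4 mm above the deck. This point: on the tab, 18 mm above the deck; axes as the warmer's
- cover (a joint): travel of the service cover, m: 0 = fully shut, 0.105 = fully open; opens along the warmer's +x (away from the front) with about 1.5 N of friction and stays where it is left. While locked it gives only 2 to 3 mm
- reset_top (a point): centre of the top of the red reset button (24 mm across), in the middle of the service opening, hidden until the cover is open; popped out, its top is 7 mm below the deck. The opening is 97 by 97 mm and 35 deep; the button's black collar is 38 mm across, its top 23 mm below the deck
- reset (a joint): travel of the reset button, m: 0 = popped out (tripped), 0.008 = fully in, downwards. It takes about 4 N and stays where it is left.
- mains_center (a point): red mains handle: a straight bar 72 mm long, 14 thick, from 10 to 38 mm above the deck, on an upright axis over a yellow plate 76 mm square and 4 high; below the bar a hub of radius 24 mm. This point: on the axis, 24 mm above the deck; its y runs along the bar to the end with a white mark, z up
- mains (a joint): turn of the mains handle, rad, clockwise from above positive: 0 = OFF (bar along the warmer's y, white mark to its +y), 1.571 = ON (bar along the warmer's x, mark away from the front). A ball detent holds each end (about 0.3 N m to leave it) and pulls the handle in over the last 0.15 rad. Starts OFF
- flask0_center (a point): a white ceramic sake flask, a bystander standing in the nearest (front) of the three round wells in the bath end; 58 mm across the belly, 34 mm at the lip, 132 mm tall, its neck stands 42 mm above the deck; this point: half-way up, on its axis, z up
- flask1_center (a point): a blue ceramic sake flask, a bystander standing in the middle of the three round wells in the bath end; 58 mm across the belly, 34 mm at the lip, 132 mm tall, its neck stands 42 mm above the deck; this point: half-way up, on its axis, z up
- flask2_center (a point): a white ceramic sake flask, a bystander standing in the farthest (rear) of the three round wells in the bath end; 58 mm across the belly, 34 mm at the lip, 132 mm tall, its neck stands 42 mm above the deck; this point: half-way up, on its axis, z up
- cup_center (a point): a small white sake cup on the table to the right of the warmer, a bystander; 54 mm across the rim, 45 mm tall; this point: half-way up, z up
- bottle_center (a point): a green sake bottle on the table to the left of the warmer, a bystander; 74 mm across, 285 mm tall; this point: half-way up, z up
- giftbox_center (a point): a dark wooden gift box on the table to the left of the warmer, a bystander; 100 mm square, 210 mm tall; this point: half-way up, z up
Things that resemble listed ones, but are neither listed nor needed, are in the scene too. What is shaped like the part that bears cup_center but green is not meant. Leave any pink look-alike of the part that bears flask1_center alone.

How it is judged (in metres and radians):
On the way, in this order (a step that is already met when the one before it is completed fails the run):
1. the service cover has been pushed fully open (only possible with the wing knob resting in its hidden notch) (value of joint cover above 0.098 m), for 0.2 s.
2. the reset button is pushed fully in (value of joint reset above 0.0065 m), for 0.2 s.
3. the cover is fully shut again (value of joint cover below 0.004 m), for 0.2 s.
4. the mains handle stands at ON (value of joint mains above 1.47 rad), for 0.2 s.
At the end, for the whole second after the job is handed in: The cover is shut (within 4 mm), the reset button in (at least 6.5 of its 8 mm), the mains handle at ON (1.47 rad or more), all flasks, cup, bottle and gift box upright (value of joint cover below 0.004 m and value of joint reset above 0.0065 m and value of joint mains above 1.47 rad and angle between each of flask0_center, flask1_center, flask2_center, cup_center, bottle_center, giftbox_center's own z axis and vertical below 0.2 rad); the robot touches nothing.
It fails at once if the mains handle is turned (0.35 rad or more) while the cover is not shut (more than 6 mm open) or before the reset button is in (value of joint mains above 0.35 rad and (value of joint cover above 0.006 m or value of joint reset below 0.0065 m)).
It fails at once if a flask is disturbed (its middle moved by more than 12 mm) (distance of any of flask0_center, flask1_center, flask2_center from where it was at the start of the episode above 0.012 m).
It fails at once if the cup, bottle or gift box is disturbed (moved by more than 20 mm) (distance of any of cup_center, bottle_center, giftbox_center from where it was at the start of the episode above 0.02 m).
It also fails if it takes over 72 s, if anything falls off the work surface, if the arm or the gripper's body presses on something with over 40 N, if the wrist force passes 120 N, or if a joint passes its speed limit or range.

ROBOT

A 6-joint arm with a two-finger parallel gripper is mounted at the origin on the work surface. World frame = base frame: x ahead of the robot, y to its left, z up, the work surface at z = 0. Lengths are in mm, angles in degrees, forces in N, time in s.
With the tool pointing down it reaches from about 350 to 850 mm from the base axis. Payload 8.1 kg.
Tool frame: the origin (TCP) lies midway between the tips of the shut fingers; the grasp point (between the pads) lies 19 mm behind it (r.grasp_offset is the distance from the TCP to the grasp point, in mm); z points along the fingers, x is the direction in which the jaws open and shut, and the axes are right-handed (so a half turn about z gives the same grasp; the last joint's range is limited). The gripper opens to 85 mm and grips with 20 to 120 N. Pads are 22 mm wide; open, the fingers measure 114 mm over their backs; the gripper's body (76 mm by 85 mm) begins 54 mm behind the grasp point. The pads swing forward as they close: fully open they stand 13 mm farther back than shut.
Start: joints at [-68.033, 7.471, 85.268, -0, 87.261, -4.893], TCP at [271.109, -535.262, 231.292] pointing down, gripper open.
Joint ranges: [-169.43, 169.43], [-51.17, 129.36], [1.28, 143.12], [-76.62, 256.62], [0, 156.53], [-152.29, 152.29]. Speed limits (degrees/s): [136.94, 136.94, 159.86, 180, 180, 180].

INTERFACE

Orientations are given as [roll, pitch, yaw] about the fixed x, y, z axes, in that order (R = Rz(yaw) Ry(pitch) Rx(roll)).
In Python, from bench import r, optics, hand_in gives the robot as it stands.
- The arm moves only by the shell command python3 -m pendant 'ROWS' [FORCE]. ROWS is JSON, a list of rows, each a list of 5 numbers: the opening, from 0 (shut) to 1 (fully open), then the shift along the tool's x, y, z in mm, then the turn about the tool's z in degrees. A call has 1 to 10 rows; each row shifts and turns the commanded pose from where the row before left it, along the tool's axes as they then stand; what a row does not reach is not made up. A row lasts 1/10 s, in which the tool goes at most 50 mm and 8.59 degrees, less where a joint would pass 70% of its speed; a pose out of reach is approached as far as the arm can. A call with a gripper value outside its range is refused whole. The fingers move at their own pace and stop on an object; FORCE is the grip in N (left out, the last holds). Time passes only in rows, so rows that do not move let the fingers close. It gives the time, the measured TCP pose, the force and the opening at its end, in the units of the state.
- r.sense(): the state, without advancing time (a new reading comes with each control period).
- optics.snapshot(name): name is "scene" or "top" or "wrist"; returns (picture, depth): 420x560x3 uint8, blue, green, red; 420x560 float32, mm along the optical axis (not along the pixel's ray), 0 where there is no reading.
- optics.camera_params(name): a dict with "camera_matrix" (3x3 intrinsics, pixels), "eye" and "orientation" of the camera in the world. Camera axes: x right, y down, z forward; pixel columns grow to the right and rows downward; lengths in mm; the calibration is good to about 2 mm. A picture is of the moment at which its call begins: read the wrist's pose just before it. camera_params takes no time and is no camera call; for the wrist camera it gives the pose at the moment of the call.
- hand_in(): hands the job in, once; it reports no verdict.
Trained networks look in the newest picture that a camera, given by its name, has taken for a name from the list of things; names that differ only in an ending like _2 or _b are one class to them, and where a whole thing is asked for, a point or a joint stands for the part that bears it (a point fixed in the world has none). Each returns a list of dicts, best first, with "score" (0 to 1); they miss things now and then, are a little off and sometimes report something else, mostly with a low value. They report only what shows in the picture. A call takes as long as a camera call. They do not tell look-alikes from the thing itself.
- optics.search_frame(camera, query): "at" ([x, y, z] in mm, in world coordinates, good to about 4 mm: the middle of the surface that is visible of it).
The state is a dict: "time": time; "joint_pos": joint angles; "qd": joint speeds; "joint_efforts": joint torques, N m; "tool_pos": TCP position; "tcp_rot": TCP orientation; "ft_force": force on the tool from outside, world axes, zero at the start; "wrist_torque": the same for the moment, N m; "finger_gap": finger opening in mm.
Only numpy, scipy, OpenCV 4.12 (cv2) and the standard library are available. Lean on these libraries where they do the work, as an engineer would, in place of code of your own. Each camera call takes 0.05 s, during which the arm holds its last target. There are 200 camera calls.

## Working session

There is one attempt and no reset: what is moved stays moved. The work goes in short steps, Python scripts to look and compute and a shell command to move; the robot and the scene stay as the last step left them, time stands still between calls to the robot, and variables do not carry over. Pictures are saved under pics/ and viewed, about 8 in all and at most 12, crops included, and the job is handed in when it is done.

```bash
mkdir -p pics; ls; python3 - <<'E'
from bench import r, optics
import cv2,numpy as np
for n in ("scene","top"):
    p,d=optics.snapshot(n); cv2.imwrite(f"pics/{n}0.png",p); np.save(f"pics/{n}0.npy",d)
    c=optics.camera_params(n); print(n,np.round(c["camera_matrix"],1).tolist(),c["eye"],c["orientation"])
    for q in ["warmer","knob_center","cover_tab","mains_center","flask0_center","flask1_center","cup_center","bottle_center","giftbox_center"]:
        print(q,[(np.round(x["at"]).tolist(),round(x["score"],2)) for x in optics.search_frame(n,q)])
print(r.sense())
E
```

```text
pics
scene [[388.2, 0.0, 280.3], [0.0, 388.2, 205.3], [0.0, 0.0, 1.0]] [1128.26318352  318.28526287  917.30205612] [-1.40695528e+02  6.25589894e-03  1.14432065e+02]
warmer [([631.0, 36.0, 150.0], 0.79)]
knob_center [([516.0, 30.0, 182.0], 0.56)]
cover_tab [([522.0, -123.0, 155.0], 0.55)]
mains_center [([654.0, 31.0, 177.0], 0.79)]
flask0_center [([480.0, 184.0, 157.0], 0.67)]
flask1_center [([576.0, 182.0, 161.0], 0.95), ([552.0, 309.0, 78.0], 0.86)]
cup_center [([570.0, -427.0, 27.0], 0.73), ([527.0, -331.0, 30.0], 0.66)]
bottle_center [([446.0, 480.0, 162.0], 0.59)]
giftbox_center [([675.0, 503.0, 188.0], 0.55), ([655.0, 33.0, 179.0], 0.52), ([518.0, 30.0, 179.0], 0.29)]
top [[465.3, 0.0, 276.1], [0.0, 465.3, 216.6], [0.0, 0.0, 1.0]] [ 417.49072913   25.38262278 1535.26558454] [-174.6738224     0.21136749  -88.95137769]
warmer [([564.0, 8.0, 150.0], 0.83)]
knob_center [([508.0, 19.0, 186.0], 0.57)]
cover_tab [([513.0, -129.0, 155.0], 0.8)]
mains_center [([642.0, 26.0, 167.0], 0.74)]
flask0_center [([471.0, 171.0, 147.0], 0.52), ([644.0, 21.0, 169.0], 0.52)]
flask1_center [([531.0, 
[... 251 characters left out ...]
07.0, 23.0, 186.0], 0.55)]
{'time': 1.0, 'joint_pos': array([-6.80323774e+01,  7.46962344e+00,  8.52689845e+01, -6.07699454e-04,
        8.72615858e+01, -4.89176688e+00]), 'qd': array([ 0.02331409,  0.0582718 , -0.07195966,  0.02036529,  0.04647594,
       -0.0417006 ]), 'joint_efforts': array([ 1.06270385e-03, -5.69329906e+01, -5.00871277e+01, -1.72446757e-04,
        1.25751489e-03, -1.46019636e-05]), 'tool_pos': array([ 271.10814283, -535.2516078 ,  231.29695168]), 'tcp_rot': array([ 1.79999412e+02,  2.44797218e-04, -6.31405815e+01]), 'ft_force': array([ 0.61796162, -0.30578504,  0.14887465]), 'wrist_torque': array([-0.01205938, -0.03550375,  0.00738094]), 'finger_gap': 85.39534999128243}
```

View pics/top0.png

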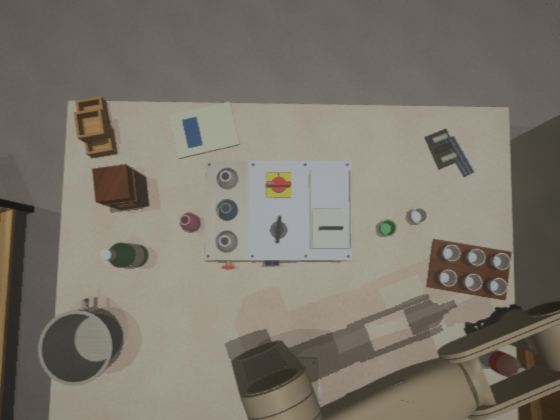

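View pics/scene0.png

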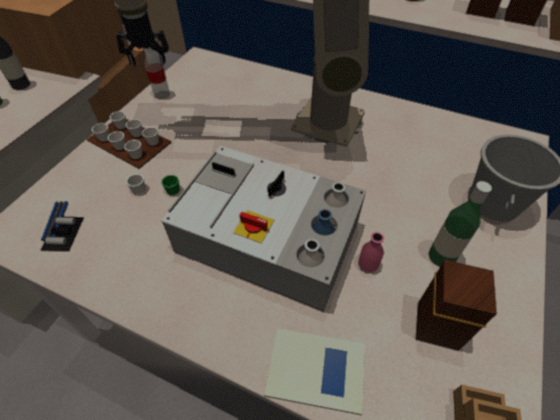

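Both views agree. In the top picture the warmer spans (206–352, 162–262), with the knob at (278,230), mains at (279,184), cover tab at (331,228) and flasks at (227,178/210/241). Look-alikes are the green cup (387,228) against the white cup (418,216), and the pink flask (190,222) against the blue one in its well (227,210). I don't have to touch any of these. Next I fit the deck pose.

```bash
cat > h.py <<'E'
import numpy as np,cv2
from scipy.spatial.transform import Rotation as R
from bench import r,optics
def cloud(d,c):
    K=c["camera_matrix"]; v,u=np.indices(d.shape)
    P=np.stack([(u-K[0][2])/K[0][0]*d,(v-K[1][2])/K[1][1]*d,d],-1)
    W=P@R.from_euler("xyz",c["orientation"],degrees=True).as_matrix().T+np.array(c["eye"])
    W[d<=0]=np.nan; return W
def cl(m):
    n,l,s,ce=cv2.connectedComponentsWithStats(m.astype(np.uint8)); return l==1+np.argmax(s[1:,4])
E
python3 - <<'E'
from h import *
for n in ("scene","top"):
    p=cv2.imread(f"pics/{n}0.png"); d=np.load(f"pics/{n}0.npy"); W=cloud(d,optics.camera_params(n))
    ok=(abs(W[...,0]-570)<220)&(abs(W[...,1]-20)<270)
    m=cl(ok&(abs(W[...,2]-152)<12)); P=W[m]
    print(n,"deck z",np.median(P[:,2]),"rect",cv2.minAreaRect(P[:,:2].astype(np.float32)))
    h=cv2.cvtColor(p,cv2.COLOR_BGR2HSV).astype(int)
    hi=ok&(W[...,2]>172)&(abs(W[...,1]-25)<70)
    for nm,mm in (("mains",hi&(W[...,0]>590)),("knob",hi&(W[...,0]<580)),("tab",ok&(W[...,2]>163)&(W[...,1]<-80)&(W[...,2]<190))):
        if mm.sum()<5: print(nm,"few"); continue
        mm=cl(mm);Q=W[mm]; print(nm,mm.sum(),np.round(np.median(Q,0)),cv2.minAreaRect(Q[:,:2].astype(np.float32)),np.round(Q[:,2].max()))
E
```

```text
scene deck z 149.16585326763902 rect ((568.43701171875, 25.367477416992188), (304.3201599121094, 441.29443359375), 0.8782320022583008)
mains 225 [648.  30. 185.] ((644.2855224609375, 27.072126388549805), (15.023567199707031, 72.30583190917969), 0.6677132844924927) 190.0
knob 127 [514.  27. 183.] ((510.2275390625, 25.291473388671875), (10.259196281433105, 79.14864349365234), 85.81766510009766) 187.0
tab 131 [ 519. -127.  175.] ((517.6548461914062, -128.5806884765625), (9.420964241027832, 67.61298370361328), 0.6313132643699646) 182.0
top deck z 149.49721348866092 rect ((568.7257080078125, 25.340072631835938), (296.8247985839844, 441.16552734375), 1.0439289808273315)
mains 121 [642.  26. 185.] ((642.4935913085938, 25.854354858398438), (12.9859037399292, 70.58637237548828), 0.9826093912124634) 196.0
knob 94 [507.  24. 184.] ((507.3819580078125, 21.839048385620117), (14.793264389038086, 76.63883209228516), 85.85653686523438) 190.0
tab 70 [ 516. -130.  178.] ((516.2431640625, -130.11819458007812), (6.580752372741699, 67.67147064208984), 1.0974165201187134) 184.0
```

The two cameras agree: the warmer sits at (568.5, 25.3) with yaw about 0.9°. That puts the knob at (508.5, 24.4) with its bar at -4.2° world, the mains at (643.5, 26.5) and the tab at (516, -130.6). I'll move above the knob first and turn afterwards, because of joint 6's range.

```bash
cat > to.py <<'E'
# usage: to.py x y z yaw -> needed shift in tool axes (as it stands, tool down) and turn
import sys; from h import *
s=r.sense(); x,y,z,w=map(float,sys.argv[1:5]); Rm=R.from_euler("xyz",s["tcp_rot"],degrees=True).as_matrix()
d=Rm.T@(np.array([x,y,z])-s["tool_pos"]); t=(s["tcp_rot"][2]-w+180)%360-180
print("t",round(s["time"],2),"pos",np.round(s["tool_pos"],1),"rpy",np.round(s["tcp_rot"],1),"gap",round(s["finger_gap"],1),"F",np.round(s["ft_force"],1),"T",np.round(s["wrist_torque"],2),"j6",round(s["joint_pos"][5],1))
print("shift",np.round(d,1),"turn",round(t,1))
E
python3 -m pendant '[[0.5,-28,-33,0,0],[0.5,-28,-33,0,0],[0.5,-28,-33,0,0],[0.5,-28,-33,0,0],[0.5,-28,-33,0,0],[0.5,-28,-33,0,0],[0.5,-28,-33,0,0],[0.5,-28,-33,0,0],[0.5,-28,-33,0,0],[0.5,-28,-33,0,0]]' 40
python3 -m pendant '[[0.5,-28,-33,0,0],[0.5,-28,-33,0,0],[0.5,-28,-33,0,0],[0.5,-28,-33,0,0],[0.5,0,0,0,-8.5],[0.5,0,0,0,-8.5],[0.5,0,0,0,-8.5],[0.5,0,0,0,-8.5],[0.5,0,0,0,-8.5],[0.5,0,0,0,-8.5]]'
python3 -m pendant '[[0.5,0,0,0,-8.5],[0.5,0,0,0,-8.5],[0.5,0,0,0,-8.5],[0.5,0,0,0,-8.5],[0.5,0,0,0,-8.5],[0.5,0,0,0,-8.5],[0.5,0,0,0,-8.5],[0.5,0,0,0,-8.5],[0.5,0,0,0,-8.5]]'
python3 to.py 508.5 24.4 231 85.8
```

```text
time: 2.0
tool_pos: [439.4, -134.7, 231.7]
tcp_rot: [-180.0, -0.0, -63.2]
ft_force: [0.7, -0.1, 0.1]
finger_gap: 42.6
time: 3.0
tool_pos: [506.2, 23.2, 231.4]
tcp_rot: [-180.0, -0.0, -11.8]
ft_force: [0.7, -0.2, 0.5]
finger_gap: 42.3
time: 3.9
tool_pos: [506.2, 23.2, 231.4]
tcp_rot: [180.0, -0.0, 64.7]
ft_force: [0.3, 0.0, -0.6]
finger_gap: 43.0
t 3.9 pos [506.2  23.2 231.4] rpy [180.   -0.   64.7] gap 43.0 F [ 0.3  0.  -0.6] T [ 0.04  0.01 -0.01] j6 -67.9
shift [2.1 1.6 0.4] turn -21.1
```

```bash
python3 -m pendant '[[0.5,2,1.6,0,-7],[0.5,0,0,0,-7],[0.5,0,0,0,-7],[0.5,0,0,0,0]]'
python3 - <<'E'
from h import *
c=optics.camera_params("wrist"); p,d=optics.snapshot("wrist"); cv2.imwrite("pics/w1.png",p)
W=cloud(d,c); print(c["eye"],c["orientation"])
for nm,x,y in (("knob",508,24),("mains",643,26),("tab",516,-130)):
    m=(np.hypot(W[...,0]-x,W[...,1]-y)<50)&(W[...,2]>170)&(W[...,2]<195)
    if m.sum()>20:
        Q=W[cl(m)]; print(nm,len(Q),cv2.minAreaRect(Q[:,:2].astype(np.float32)),np.median(Q[:,2]))
E
python3 to.py 508.5 24.4 160 85.8
```

```text
time: 4.3
tool_pos: [508.5, 24.3, 231.3]
tcp_rot: [180.0, -0.0, 85.5]
ft_force: [0.2, 0.4, 0.0]
finger_gap: 42.5
[432.90529969  30.75829858 373.76099724] [ 1.62774866e+02 -9.73325281e-03  8.55369363e+01]
knob 2000 ((508.11407470703125, 25.57656478881836), (78.63621520996094, 20.231027603149414), 3.5391156673431396) 184.93927414852703
tab 1497 ((515.5101318359375, -129.60342407226562), (8.499455451965332, 70.0204849243164), 0.15532061457633972) 178.61218094877617
t 4.35 pos [508.5  24.3 231.4] rpy [180.   -0.   85.2] gap 42.8 F [-0.3 -0.1  0.5] T [ 0.    0.02 -0.03] j6 -88.2
shift [ 0.1  0.  71.4] turn -0.6
```

View pics/w1.png

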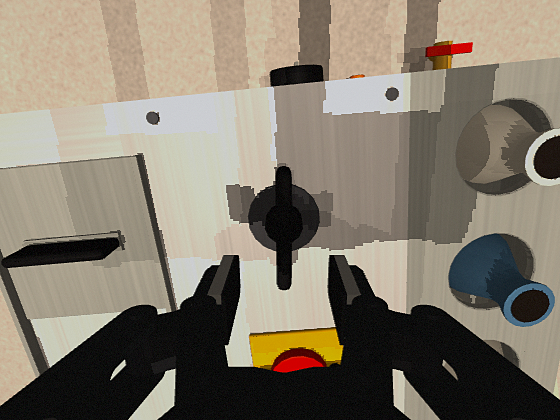

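The wrist view confirms the knob at (284,228) with the bar nearly along the jaws' closing normal. A round bump of about 20 mm sits at the bar's middle, so I'll check its height before choosing where to grip.

```bash
python3 - <<'E'
from h import *
c=optics.camera_params("wrist"); p,d=optics.snapshot("wrist"); W=cloud(d,c)
a=np.radians(-4.2); e=W[...,:2]-[508.4,24.8]; u=e@[np.cos(a),np.sin(a)]; v=e@[-np.sin(a),np.cos(a)]
for lo in range(-30,30,4):
    m=(abs(u)<12)&(v>=lo)&(v<lo+4); m2=(u>-36)&(u<-16)&(v>=lo)&(v<lo+4)
    print(lo,np.round(np.nanpercentile(W[m][:,2],[10,50,90])),np.round(np.nanpercentile(W[m2][:,2],[10,50,90])))
E
```

```text
-30 [149. 250. 289.] [149. 298. 305.]
-26 [154. 266. 285.] [150. 307. 317.]
-22 [154. 254. 270.] [297. 313. 324.]
-18 [153. 154. 155.] [154. 314. 326.]
-14 [154. 307. 314.] [150. 320. 326.]
-10 [169. 311. 318.] [149. 154. 326.]
-6 [184. 312. 319.] [182. 184. 186.]
-2 [186. 312. 318.] [185. 186. 187.]
2 [184. 312. 319.] [181. 184. 186.]
6 [170. 312. 318.] [149. 153. 326.]
10 [154. 308. 315.] [150. 320. 326.]
14 [153. 154. 155.] [154. 315. 325.]
18 [154. 255. 270.] [153. 313. 324.]
22 [154. 270. 287.] [150. 308. 318.]
26 [150. 265. 291.] [149. 300. 306.]
```

The hub reaches about 20 mm above the deck, so I'll grip the bar with its tips above that, at TCP z about 173.

```bash
python3 -m pendant '[[0.5,0,0,29,-0.5],[0.5,0,0,29.5,0],[0.15,0,0,0,0],[0,0,0,0,0],[0,0,0,0,0],[0,0,0,0,0],[0,0,0,0,0],[0,0,0,0,0]]' 40
python3 to.py 508.5 24.4 172.5 80
python3 -m pendant '[[0,0,0,0,2],[0,0,0,0,2],[0,0,0,0,0]]' 40
python3 to.py 508.5 24.4 172.5 80
```

```text
time: 5.2
tool_pos: [508.6, 24.1, 173.8]
tcp_rot: [180.0, 0.0, 85.8]
ft_force: [-5.8, -2.0, 2.5]
finger_gap: 8.5
t 5.2 pos [508.6  24.1 173.8] rpy [180.    0.   85.8] gap 8.5 F [-5.8 -2.   2.5] T [-0.23  0.85  0.05] j6 -88.9
shift [ 0.3 -0.1  1.3] turn 5.8
time: 5.5
tool_pos: [508.7, 24.2, 173.8]
tcp_rot: [180.0, 0.0, 81.8]
ft_force: [-6.6, -1.8, 3.8]
finger_gap: 8.6
t 5.5 pos [508.7  24.2 173.8] rpy [180.    0.   81.8] gap 8.6 F [-6.6 -1.8  3.8] T [-0.14  0.91 -0.05] j6 -84.8
shift [ 0.2 -0.2  1.3] turn 1.8
```

```bash
S='from bench import r;import numpy as n;s=r.sense();print("YAW",n.round(s["tcp_rot"][2],1),"T",n.round(s["wrist_torque"],2),"F",n.round(s["ft_force"],1),"gap",n.round(s["finger_gap"],1))'
python3 -m pendant '[[0,0,0,0,3],[0,0,0,0,0]]' 40 >/dev/null; python3 -c "$S"
python3 -m pendant '[[0,0,0,0,3],[0,0,0,0,0]]' 40 >/dev/null; python3 -c "$S"
python3 -m pendant '[[0,0,0,0,3],[0,0,0,0,0]]' 40 >/dev/null; python3 -c "$S"
python3 - <<'E'
from h import *
p,d=optics.snapshot("scene"); cv2.imwrite("pics/s2.png",cv2.resize(p[120:270,180:400],None,fx=3,fy=3))
E
```

```text
YAW 78.8 T [-0.17  0.97 -0.06] F [-5.5 -0.9  3.2] gap 8.5
YAW 75.8 T [-0.23  0.97 -0.09] F [-5.5 -1.5  3.2] gap 8.4
YAW 72.8 T [-0.11  0.9  -0.06] F [-4.9 -1.4  2.4] gap 8.5
```

View pics/s2.png

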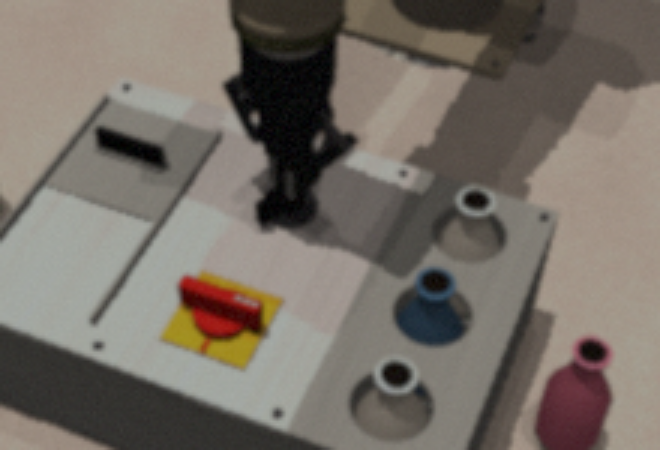

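```bash
cat > k.py <<'E'
from h import *
s=r.sense(); o=[]
for n in ("scene",):
    c=optics.camera_params(n); p,d=optics.snapshot(n); W=cloud(d,c); e=W[...,:2]-[509.5,25]; q=np.hypot(e[...,0],e[...,1])
    m=(q>24)&(q<44)&(W[...,2]>166)&(W[...,2]<190)&(p.max(-1)<110); a=np.degrees(np.arctan2(e[m][:,1],e[m][:,0]))
    o.append((m.sum(),np.round(np.percentile(a,[10,50,90]),0) if m.sum() else 0))
print("YAW",round(s["tcp_rot"][2],1),"T",np.round(s["wrist_torque"],2),"F",np.round(s["ft_force"],1),"gap",round(s["finger_gap"],1),"bar",o,"jaw-90",round(s["tcp_rot"][2]-90,1))
E
python3 k.py
python3 -m pendant '[[0,0,0,0,3],[0,0,0,0,0]]' 40 >/dev/null; python3 k.py
python3 -m pendant '[[0,0,0,0,3],[0,0,0,0,0]]' 40 >/dev/null; python3 k.py
python3 -m pendant '[[0,0,0,0,3],[0,0,0,0,0]]' 40 >/dev/null; python3 k.py
```

```text
YAW 72.9 T [-0.13  0.96 -0.07] F [-4.4 -0.5  2.2] gap 8.6 bar [(np.int64(49), array([-21., -11.,  27.]))] jaw-90 -17.1
YAW 69.8 T [-0.13  0.89 -0.07] F [-5.5 -1.2  2.6] gap 8.7 bar [(np.int64(50), array([-22., -14., 151.]))] jaw-90 -20.2
YAW 66.8 T [-0.14  0.8  -0.03] F [-4.3 -1.5  2.8] gap 9.1 bar [(np.int64(60), array([-27., -17., 149.]))] jaw-90 -23.2
YAW 63.8 T [-0.05  0.85 -0.51] F [-4.1 -0.5  3.3] gap 8.7 bar [(np.int64(56), array([-30., -20., 146.]))] jaw-90 -26.2
```

The torque jumped at a knob angle of about 0.47 rad. I'll let go, let the knob settle by itself, and measure it.

```bash
python3 -m pendant '[[0.5,0,0,0,0],[0.5,0,0,0,0],[0.5,0,0,0,0],[0.5,0,0,-30,0],[0.5,0,0,-30,0],[0.5,0,0,0,0]]'
cat > kw.py <<'E'
from h import *
c=optics.camera_params("wrist"); p,d=optics.snapshot("wrist"); W=cloud(d,c)
m=(np.hypot(W[...,0]-508.4,W[...,1]-24.8)<46)&(W[...,2]>174)&(W[...,2]<190)
Q=W[cl(m)]; rc=cv2.minAreaRect(Q[:,:2].astype(np.float32)); l=cv2.fitLine(Q[:,:2].astype(np.float32),cv2.DIST_L2,0,.01,.01).ravel()
a=(np.degrees(np.arctan2(l[1],l[0]))+90)%180-90
print(len(Q),rc,"bar angle",round(a,1),"knob rad",round(np.radians(0.9-a),3))
E
python3 kw.py; python3 to.py 508.5 24.4 172.5 63.8
```

```text
time: 7.55
tool_pos: [511.1, 24.2, 237.9]
tcp_rot: [179.6, -0.2, 63.9]
ft_force: [-0.4, -1.1, 0.9]
finger_gap: 42.6
1790 ((508.2104187011719, 25.102947235107422), (10.0703125, 78.8564682006836), 56.308223724365234) bar angle -33.7 knob rad 0.604
t 7.6 pos [510.2  24.3 235.5] rpy [ 1.797e+02 -1.000e-01  6.390e+01] gap 42.5 F [ 1.2 -0.1 -0.3] T [-0.01  0.02  0.04] j6 -66.9
shift [-0.8 -1.9 63. ] turn 0.1
```

The knob snapped from 0.47 to 0.604 rad by itself after I let go, so it's resting in the notch. Next is the cover. I'll shut the fingers, turn to yaw 90.9 so that tool y is the warmer's x, and go in front of the tab.

```bash
python3 -m pendant '[[0,0,0,0,-8.5],[0,0,0,0,-8.5],[0,0,0,0,-8.5],[0,0,0,0,-1.5],[0,-38,-4,0,0],[0,-38,-4,0,0],[0,-38,-4,0,0],[0,-38,-4,0,0],[0,0,0,0,0]]'
python3 to.py 488 -131 160 90.9
```

```text
time: 8.5
tool_pos: [493.9, -131.8, 231.9]
tcp_rot: [-179.9, 0.1, 90.4]
ft_force: [0.6, 0.5, -0.2]
finger_gap: -0.2
t 8.5 pos [ 493.9 -131.8  231.9] rpy [-1.799e+02  1.000e-01  9.040e+01] gap -0.2 F [ 0.6  0.5 -0.2] T [ 0.03 -0.02  0.01] j6 -111.0
shift [ 0.9 -5.8 72. ] turn -0.5
```

```bash
python3 -m pendant '[[0,0.9,-7,0,-0.5],[0,0,0,36,0],[0,0,0,35,0],[0,0,0,0,0]]'; python3 -m pendant '[[0,0,5,0,0],[0,0,5,0,0],[0,0,5,0,0],[0,0,5,0,0],[0,0,0,0,0]]'; python3 to.py 606 -129 160 90.9
```

```text
time: 8.9
tool_pos: [484.0, -124.5, 156.2]
tcp_rot: [-179.5, -0.2, 91.4]
ft_force: [-0.1, 0.4, -0.7]
finger_gap: 0.1
time: 9.4
tool_pos: [509.0, -126.8, 162.8]
tcp_rot: [179.9, 0.0, 91.4]
ft_force: [-0.1, -0.2, 0.2]
finger_gap: 0.2
t 9.4 pos [ 509.  -126.8  162.8] rpy [179.9   0.   91.4] gap 0.2 F [-0.1 -0.2  0.2] T [ 0.06 -0.03  0.01] j6 -111.0
shift [-4.5 96.9  2.9] turn 0.5
```

```bash
python3 -m pendant '[[0,-1,10,0,0],[0,-1,10,0,0],[0,-1,10,0,0],[0,0,10,0,0],[0,0,10,0,0],[0,0,10,0,0],[0,0,10,0,0],[0,0,10,0,0]]'; python3 to.py 606 -129 160 90.9; cat > tab.py <<'E'
from h import *
for n in ("scene","top"):
    p,d=optics.snapshot(n); W=cloud(d,optics.camera_params(n))
    m=(W[...,2]>165)&(W[...,2]<188)&(abs(W[...,1]+128)<42)&(W[...,0]>480)&(W[...,0]<660)&(p.max(-1)<90)
    if m.sum()>10: Q=W[cl(m)]; print(n,len(Q),cv2.minAreaRect(Q[:,:2].astype(np.float32)))
    cv2.imwrite(f"pics/t_{n}.png",p)
E
python3 tab.py
```

```text
time: 10.2
tool_pos: [588.5, -127.9, 161.6]
tcp_rot: [-180.0, 0.0, 91.4]
ft_force: [-2.2, -1.2, 0.2]
finger_gap: -0.0
t 10.2 pos [ 588.5 -127.9  161.6] rpy [-180.     0.    91.4] gap -0.0 F [-2.2 -1.2  0.2] T [-0.22  0.28  0.01] j6 -108.5
shift [-1.5 17.4  1.6] turn 0.5
scene 171 ((596.2978515625, -127.95145416259766), (25.633329391479492, 68.97825622558594), 3.199106454849243)
```

```bash
python3 -m pendant '[[0,0,7,0,0],[0,0,6,0,0],[0,0,3,0,0],[0,0,0,0,0]]'; python3 -m pendant '[[0,0,2,0,0],[0,0,0,0,0]]';python3 -m pendant '[[0,0,2,0,0],[0,0,0,0,0],[0,0,0,0,0]]'; python3 tab.py
```

```text
time: 10.7
tool_pos: [604.3, -127.3, 161.9]
tcp_rot: [180.0, -0.0, 91.4]
ft_force: [-0.1, -0.3, 0.0]
finger_gap: -0.1
time: 10.9
tool_pos: [605.9, -127.3, 161.9]
tcp_rot: [180.0, 0.0, 91.4]
ft_force: [-0.3, -0.1, -0.0]
finger_gap: 0.3
time: 11.2
tool_pos: [606.5, -127.3, 161.8]
tcp_rot: [-179.8, -0.0, 91.3]
ft_force: [-9.0, -0.7, 4.6]
finger_gap: -0.1
scene 184 ((612.606201171875, -127.19197082519531), (27.8560791015625, 67.87920379638672), 1.7857449054718018)
```

It hit the end stop at 9 N, so the cover is open. I'll back off, lift, move over the button and check it with the wrist camera.

```bash
python3 -m pendant '[[0,0,-6,0,0],[0,0,0,-30,0],[0,0,-42,-20,0],[0,0,-42,0,0],[0,0,0,0,0],[0,0,0,0,0]]'; python3 - <<'E'
from h import *
c=optics.camera_params("wrist"); p,d=optics.snapshot("wrist"); cv2.imwrite("pics/w3.png",p); W=cloud(d,c)
h=cv2.cvtColor(p,cv2.COLOR_BGR2HSV); red=((h[...,0]<8)|(h[...,0]>172))&(h[...,1]>130)&(h[...,2]>40)&(np.hypot(W[...,0]-516,W[...,1]+130)<50)
if red.sum()>20: Q=W[cl(red)]; print(len(Q),cv2.minAreaRect(Q[:,:2].astype(np.float32)),np.median(Q[:,2]))
m=(W[...,2]>170)&(W[...,2]<186)&(abs(W[...,1]+128)<42)&(W[...,0]>570)&(W[...,0]<660)
if m.sum()>10: Q=W[cl(m)]; print("tab",len(Q),cv2.minAreaRect(Q[:,:2].astype(np.float32)))
for n in ("wrist","scene"):
    if n=="scene": optics.snapshot(n)
    print([(np.round(x["at"]),round(x["score"],2)) for x in optics.search_frame(n,"reset_top")])
E
python3 to.py 516 -130.6 143 90.9
```

```text
time: 11.9
tool_pos: [517.4, -129.5, 212.1]
tcp_rot: [179.9, 0.0, 91.3]
ft_force: [-0.1, 0.1, 0.8]
finger_gap: -0.2
1024 ((518.98388671875, -130.09640502929688), (24.746667861938477, 29.46355628967285), 76.45800018310547) 142.48291513573517
tab 35 ((617.1255493164062, -126.5621566772461), (9.128779411315918, 1.6110641956329346), 88.8310546875)
[(array([ 512., -130.,  144.]), 0.82)]
[(array([514.,  29., 175.]), 0.49), (array([ 518., -125.,  142.]), 0.45)]
t 12.1 pos [ 518.9 -129.5  212.1] rpy [179.9   0.   91.4] gap 0.1 F [-0.6  1.1  0.6] T [ 0.02  0.01 -0.  ] j6 -110.9
shift [-1.  -3.  69.1] turn 0.5
```

View pics/w3.png

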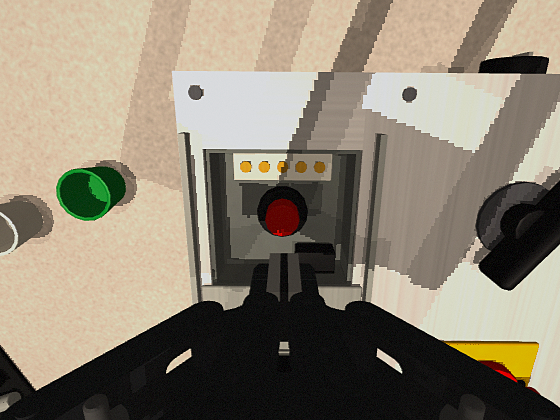

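The wrist view shows the opening clear and the red button at (282,217), with the estimates near (516,-130). Pressing.

```bash
python3 -m pendant '[[0,-1,-3,30,0],[0,0,0,34,0],[0,0,0,0,0],[0,0,0,0,0]]'; for i in 1; do python3 -m pendant '[[0,0,0,3,0],[0,0,0,3,0],[0,0,0,0,0]]'; python3 -m pendant '[[0,0,0,3,0],[0,0,0,0,0]]';  done; python3 to.py 516 -130 135 90.9
```

```text
time: 12.5
tool_pos: [514.9, -130.3, 147.7]
tcp_rot: [-179.9, -0.0, 91.4]
ft_force: [-0.0, 0.7, 0.4]
finger_gap: -0.3
time: 12.8
tool_pos: [515.3, -130.6, 142.5]
tcp_rot: [179.9, 0.0, 91.4]
ft_force: [0.4, -0.1, 1.0]
finger_gap: -0.2
time: 13.0
tool_pos: [515.4, -130.7, 139.3]
tcp_rot: [179.9, 0.0, 91.4]
ft_force: [0.6, -0.4, 1.6]
finger_gap: -0.2
t 13.0 pos [ 515.4 -130.7  139.3] rpy [179.9   0.   91.4] gap -0.2 F [ 0.6 -0.4  1.6] T [-0.04 -0.16 -0.02] j6 -111.1
shift [0.7 0.6 4.3] turn 0.5
```

```bash
python3 -m pendant '[[0,0,0,2,0],[0,0,0,2,0],[0,0,0,0,0]]'; python3 -m pendant '[[0,0,0,1.5,0],[0,0,0,0,0]]'; python3 -m pendant '[[0,0,0,1,0],[0,0,0,0,0],[0,0,0,0,0]]'
```

```text
time: 13.3
tool_pos: [515.3, -130.7, 135.0]
tcp_rot: [179.9, 0.0, 91.4]
ft_force: [2.7, -0.5, 3.5]
finger_gap: -0.3
time: 13.5
tool_pos: [515.4, -130.7, 134.8]
tcp_rot: [179.9, 0.0, 91.4]
ft_force: [-2.2, 0.9, 13.5]
finger_gap: -0.1
time: 13.8
tool_pos: [515.4, -130.7, 134.7]
tcp_rot: [179.9, 0.0, 91.4]
ft_force: [-6.2, 2.1, 19.5]
finger_gap: -0.3
```

The button bottomed out at 19.5 N and z 134.7. Next I lift, go round behind the tab, and push the cover shut.

```bash
python3 -m pendant '[[0,0,0,-40,0],[0,0,0,-38,0],[0,0,44,0,0],[0,0,44,0,0],[0,0,44,0,0],[0,0,0,0,0],[0,0,0,25,0],[0,0,0,24,0],[0,0,0,0,0]]'
python3 - <<'E'
from h import *
c=optics.camera_params("scene"); p,d=optics.snapshot("scene"); W=cloud(d,c)
m=(np.hypot(W[...,0]-516,W[...,1]+130.6)<9); print("button z",np.nanpercentile(W[m][:,2],[20,50,80]))
E
python3 to.py 648 -128.5 161 90.9
```

```text
time: 14.7
tool_pos: [643.3, -126.5, 155.8]
tcp_rot: [-179.5, -0.1, 91.4]
ft_force: [-0.4, -0.2, -0.8]
finger_gap: -0.1
button z [521.34635356 547.77944539 571.72290487]
t 14.75 pos [ 644.4 -126.8  158.5] rpy [-1.797e+02 -1.000e-01  9.140e+01] gap -0.4 F [-0.1  0.2 -0.4] T [-0.02 -0.02  0.01] j6 -107.0
shift [-1.7  3.6 -2.6] turn 0.5
```

```bash
python3 -m pendant '[[0,-1,-12,0,0],[0,0,-12,0,0],[0,0,-12,0,0],[0,0,-12,0,0],[0,0,-12,0,0],[0,0,-12,0,0],[0,0,-12,0,0],[0,0,-12,0,0],[0,0,-8,0,0],[0,0,0,0,0]]'; python3 -m pendant '[[0,0,-4,0,0],[0,0,-3,0,0],[0,0,0,0,0]]'; python3 -m pendant '[[0,0,-2,0,0],[0,0,0,0,0]]'; python3 -m pendant '[[0,0,-1.5,0,0],[0,0,0,0,0],[0,0,0,0,0]]'
```

```text
time: 15.75
tool_pos: [542.6, -131.1, 162.9]
tcp_rot: [179.9, 0.0, 91.3]
ft_force: [-0.1, 0.2, -0.4]
finger_gap: -0.1
time: 16.05
tool_pos: [535.8, -131.1, 161.4]
tcp_rot: [180.0, 0.0, 91.4]
ft_force: [-0.0, 0.0, -0.5]
finger_gap: -0.0
time: 16.25
tool_pos: [533.8, -131.0, 161.2]
tcp_rot: [-180.0, -0.0, 91.4]
ft_force: [0.5, 0.3, 0.3]
finger_gap: 0.3
time: 16.55
tool_pos: [532.2, -131.1, 161.2]
tcp_rot: [-180.0, -0.0, 91.4]
ft_force: [0.0, 1.1, 0.5]
finger_gap: 0.2
```

```bash
python3 -m pendant '[[0,0,-2,0,0],[0,0,0,0,0]]'; python3 -m pendant '[[0,0,-1.5,0,0],[0,0,0,0,0],[0,0,0,0,0]]'; python3 -m pendant '[[0,0,-1,0,0],[0,0,0,0,0],[0,0,0,0,0]]'
```

```text
time: 16.75
tool_pos: [531.4, -131.1, 161.3]
tcp_rot: [179.8, 0.0, 91.4]
ft_force: [8.1, -0.1, -4.4]
finger_gap: -0.1
time: 17.05
tool_pos: [531.3, -131.1, 161.4]
tcp_rot: [179.7, 0.0, 91.4]
ft_force: [15.4, 0.0, -8.8]
finger_gap: 0.1
time: 17.35
tool_pos: [531.3, -131.1, 161.5]
tcp_rot: [179.5, 0.0, 91.4]
ft_force: [21.8, -0.9, -13.1]
finger_gap: -0.3
```

The cover is held shut against its stop at 22 N. Next, back off, lift and go to the mains handle.

```bash
python3 -m pendant '[[0,0,5,0,0],[0,0,0,-35,0],[0,0,0,-35,0],[0.5,40,27,0,0],[0.5,40,27,0,0],[0.5,40,27,0,0],[0.5,38,26,0,0],[0.5,0,0,0,8.5],[0.5,0,0,0,8.5],[0.5,0,0,0,8.5]]'
python3 -m pendant '[[0.5,0,0,0,8.5],[0.5,0,0,0,8.5],[0.5,0,0,0,8.5],[0.5,0,0,0,8.5],[0.5,0,0,0,8.5],[0.5,0,0,0,8.5],[0.5,0,0,0,8.5],[0.5,0,0,0,5],[0.5,0,0,0,0],[0.5,0,0,0,0]]'
cat > mw.py <<'E'
from h import *
c=optics.camera_params("wrist"); p,d=optics.snapshot("wrist"); W=cloud(d,c); cv2.imwrite("pics/w_m.png",p)
m=(np.hypot(W[...,0]-643.5,W[...,1]-26.5)<42)&(W[...,2]>180)&(W[...,2]<192); Q=W[cl(m)]
print("mains",len(Q),cv2.minAreaRect(Q[:,:2].astype(np.float32)),np.median(Q[:,2]))
p,d=optics.snapshot("top"); cv2.imwrite("pics/top4.png",p); W=cloud(d,optics.camera_params("top"))
m=(W[...,2]>165)&(W[...,2]<188)&(abs(W[...,1]+128)<42)&(W[...,0]>480)&(W[...,0]<660)
if m.sum()>5: print("tab",m.sum(),cv2.minAreaRect(W[cl(m)][:,:2].astype(np.float32)))
E
python3 mw.py; python3 - <<'E'
from h import *
c=optics.camera_params("wrist"); p,d=optics.snapshot("wrist"); W=cloud(d,c); e=W-[643.5,26.5,0]
for lo in range(-40,-4,4):
    m=(abs(e[...,1])<12)&(e[...,0]>=lo)&(e[...,0]<lo+4)&(W[...,2]<200)
    if m.any(): print(lo,m.sum(),np.round(np.percentile(W[m][:,2],[10,50,90])))
E
python3 to.py 643.5 26.5 174 0.9
```

```text
time: 18.35
tool_pos: [635.7, 30.0, 230.5]
tcp_rot: [-179.9, 0.1, 65.6]
ft_force: [0.2, -0.4, -0.2]
finger_gap: 43.1
time: 19.35
tool_pos: [635.8, 29.4, 231.0]
tcp_rot: [180.0, 0.1, 1.5]
ft_force: [-0.3, -0.0, 0.6]
finger_gap: 42.9
mains 2377 ((643.8126220703125, 27.292142868041992), (14.041245460510254, 71.5886001586914), 0.9602770805358887) 187.33639521346967
tab 70 ((516.2163696289062, -130.13211059570312), (6.658514022827148, 67.48340606689453), 1.2997994422912598)
-40 151 [149. 151. 154.]
-36 163 [153. 154. 155.]
-32 187 [153. 154. 154.]
-28 160 [153. 154. 155.]
-24 159 [153. 163. 164.]
-20 197 [163. 164. 165.]
-16 193 [163. 164. 165.]
-12 185 [163. 164. 165.]
-8 228 [164. 185. 187.]
t 19.5 pos [635.9  29.4 231.2] rpy [180.    0.    1.5] gap 42.8 F [ 0.3  0.1 -0.1] T [0.01 0.02 0.07] j6 -3.4
shift [ 7.5  3.1 57.2] turn 0.6
```

View pics/w_m.png

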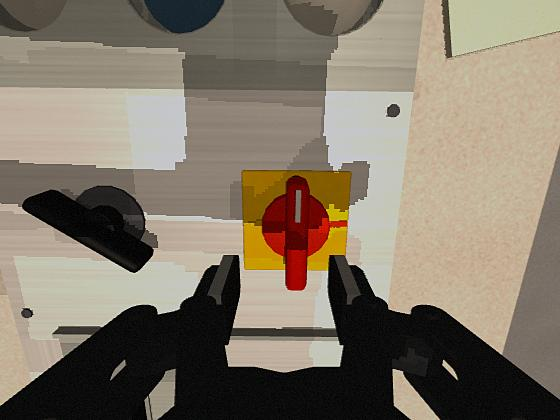

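The top camera puts the tab back at its starting position (516.2,-130.1), so the cover is shut. The wrist view shows the mains bar between the jaws at (296,230), with the hub only 14 mm above the deck. Grip and turn.

```bash
python3 -m pendant '[[0.5,7.7,2.4,0,0.5],[0.5,0,0,0,0],[0.5,0,0,31,0],[0.5,0,0,30,0],[0.2,0,0,0,0],[0,0,0,0,0],[0,0,0,0,0],[0,0,0,0,0],[0,0,0,0,0]]' 80; python3 to.py 643.7 26.8 170 0.9
```

```text
time: 20.4
tool_pos: [643.9, 27.2, 170.6]
tcp_rot: [180.0, -0.0, 0.9]
ft_force: [1.6, -1.1, -9.9]
finger_gap: 11.9
t 20.4 pos [643.9  27.2 170.6] rpy [180.   -0.    0.9] gap 11.9 F [ 1.6 -1.1 -9.9] T [ 0.   -0.12  0.01] j6 -3.0
shift [-0.2  0.4  0.6] turn -0.0
```

```bash
python3 -m pendant '[[0,0,0,0,6],[0,0,0,0,6],[0,0,0,0,6],[0,0,0,0,6],[0,0,0,0,6],[0,0,0,0,6],[0,0,0,0,6],[0,0,0,0,6]]'; python3 to.py 643.7 26.8 170 -89.1; python3 -m pendant '[[0,0,0,0,6],[0,0,0,0,6],[0,0,0,0,6],[0,0,0,0,6],[0,0,0,0,6],[0,0,0,0,6],[0,0,0,0,6],[0,0,0,0,0],[0,0,0,0,0]]'; python3 to.py 643.7 26.8 170 -89.1
```

```text
time: 21.2
tool_pos: [644.6, 27.0, 170.6]
tcp_rot: [-179.9, -0.1, -47.4]
ft_force: [5.7, -2.1, -13.5]
finger_gap: 11.9
t 21.2 pos [644.6  27.  170.6] rpy [-1.799e+02 -1.000e-01 -4.740e+01] gap 11.9 F [  5.7  -2.1 -13.5] T [-0.07 -0.83  0.2 ] j6 45.2
shift [-0.5  0.7  0.6] turn 41.7
time: 22.1
tool_pos: [644.9, 26.5, 170.6]
tcp_rot: [-179.9, -0.1, -89.2]
ft_force: [6.6, -2.8, -13.2]
finger_gap: 11.9
t 22.1 pos [644.9  26.5 170.6] rpy [-1.799e+02 -1.000e-01 -8.920e+01] gap 11.9 F [  6.6  -2.8 -13.2] T [-0.37 -1.07 -0.01] j6 87.0
shift [-0.3  1.2  0.6] turn -0.1
```

Turned by 90°. Release, lift and check.

```bash
python3 -m pendant '[[0.5,0,0,0,0],[0.5,0,0,0,0],[0.5,0,0,0,0],[0.5,0,0,-35,0],[0.5,0,0,-35,0],[0.5,0,0,0,0],[0.5,0,0,0,0]]'; python3 mw.py
```

```text
time: 22.8
tool_pos: [645.0, 27.3, 243.0]
tcp_rot: [-179.7, -0.0, -89.1]
ft_force: [-0.7, -0.2, -0.7]
finger_gap: 43.2
mains 2144 ((644.154296875, 26.607877731323242), (71.52084350585938, 13.829954147338867), 0.6383680701255798) 187.37467745547235
tab 68 ((516.38330078125, -129.44839477539062), (6.50513219833374, 67.29720306396484), 1.023584246635437)
```

View pics/w_m.png

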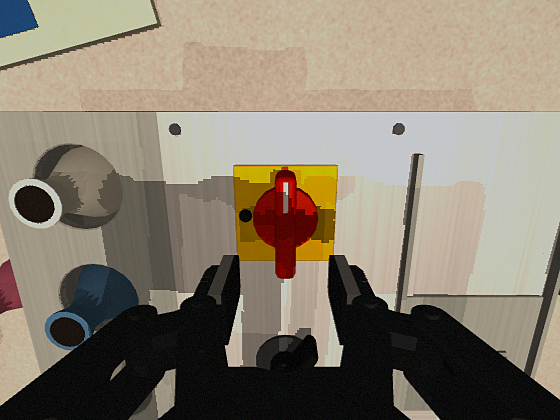

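View pics/top4.png

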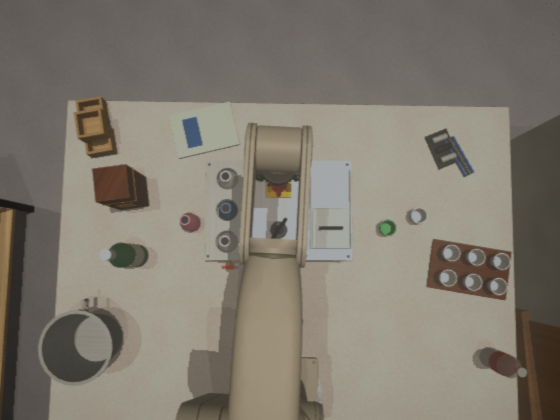

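The mains bar lies along the warmer's x with its white mark away from the front (wrist view, (286,195)). The tab is back in its shut position, and the flasks, cup, bottle and gift box are where they were in the first top picture.

```bash
python3 -c "
from bench import hand_in; print(hand_in())"
```

```text
the job is handed in; nothing more can be done
None
```

I finished the sequence and handed the job in at about 23 s on the robot's clock. `hand_in()` reports no verdict.

- **Knob:** I gripped and turned it to about 0.47 rad, where the torque changed sharply. After I let go it moved by itself to 0.604 rad, so I took that as the notch.
- **Cover open:** I pushed the tab until it met the end stop at 9 N. The wrist picture showed the opening clear.
- **Reset button:** I pressed it down to z 134.7 mm, about 8 mm of travel, where it resisted with 19.5 N. I could not see it again afterwards: the arm blocked the one check I tried, and then the cover was shut.
- **Cover shut:** I pushed it against its stop at 22 N. The last top-camera reading has the tab at (516.4, -129.4), within 1 mm of its starting position.
- **Mains:** I turned it 90°. After release the bar measured within 0.3° of the warmer's x, with the white mark away from the front.

In the last pictures the flasks, cup, bottle and gift box stand where they started. The gripper is open and clear of everything, with no meaningful force on the wrist. No check failed. The only disagreement was a few millimetres between the cameras early on, which the close-up wrist views settled.

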